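# Turn the two-slide carrier round in the slide viewer

### The job

First swing the flat steel dust cover sideways on its one screw so that the viewer's port is fully uncovered, and leave it open. Then pull the two-slide carrier right out of the viewer's slot, turn it end for end, and slide it back fully home the same way up, so that the slide with the square specimen lies under the port. Let go, and leave the other things on the bench where they stand.

Things in the scene. Friction and masses are not known exactly. Their poses are not given: they have to be found in the camera images.
- bed: Sloping cream stage of the fixed slide viewer. Frame on the stage's flat top surface, 62 mm above the bench: x points up the slope, roughly towards the robot (the slope faces away from it), y level along the slot to its closed end, z square off the surface. It slopes 25 degrees from level; 140 mm up the slope (x -65 to 75) by 250 mm (y -115 to 135).
- slot_mouth (a point): Centre of the slot's mouth at floor level (stage frame x 0, y 20, z 0; same axes), in the face of the head: a cream block 25 mm high, x -55 to 67, y 20 to 135 mm in the stage frame. The slot is 44 mm wide (x), 15 mm high, 85 mm deep, open towards -y.
- ledge (a point): Middle of the edge of a straight aluminium ledge (stage frame x -22, y -42, z 10 mm; same axes), 10 mm high and wide, y -105 to 20, flush with the slot's lower wall: it keeps the carrier from sliding down the slope. Upslope of the mouth is only a slanted lead-in fin, 12 mm high, within the last 15 mm before the mouth (x 22 to 34).
- carrier: Loose slide carrier: flat aluminium bar 160 x 40 x 12 mm, 0.13 to 0.25 kg; in the middle of its top a black grip block 40 mm long (along the bar), 26 wide, 32 high. Origin: centre of the bar's underside; y along the bar to the round specimen, z out of its top. Starts in the slot, axes parallel to the stage's, 0 to 7 mm short of home. Home: end of the block meets the head, origins of carrier and stage coincide (2 mm play).
- square_window (a point): Centre of the square specimen (24 mm square), on the carrier's top face, 52 mm from its middle towards its -y end. It starts outside the head.
- round_window (a point): Centre of the round specimen (26 mm across), on the carrier's top face, 52 mm from its middle towards its +y end. It starts inside the head.
- port (a point): Centre of the square viewing port, a 32 mm opening through the head's top, at the level of the head's top (stage frame x 0, y 52, z 25 mm); it looks straight down the stage's normal on the carrier's end. Same axes as the stage.
- cover (a joint): Angle of the flat steel dust cover, rad: 0 hangs straight down the slope over the port, growing as it swings sideways towards the stage's +y (clockwise seen from above); stop at 1.65. The port is fully clear from about 1.15. It starts at 0 to 0.2. It stays where it is left: a stiff pivot that takes about 1.5 N at the knob.
- cover_pivot (a point): The pivot screw of the cover, on the head's top, upslope of the port (stage frame x 45, y 52, z 26 mm). The pivot axis is square to the stage. The cover is a plate 4 mm thick, 40 mm wide, reaching 74 mm from the screw.
- cover_knob (a point): Centre of the top end of the cover's round black knob: 16 mm diameter, standing 36 mm above the plate, square to the stage, 62 mm from the pivot. It travels with the cover.
- reagent_bottle: Bystander: amber jar, 60 mm across, 125 mm high; origin under its centre.
- slide_box: Bystander: cardboard slide box 110 x 85 x 35 mm; origin under its centre.
- sample_jar: Bystander: white jar with black cap, 70 mm across, 95 mm high; origin under its centre.
There are look-alikes about, which are no part of the job. Several things have the shape of the carrier; the one meant has the colours described above.

How it is judged:
On the way, in this order (a step that is already met when the one before it is completed fails the run):
1. the cover is swung clear of the port (value of joint cover above 1.1 rad), for 0.2 s.
2. the carrier has been pulled right out of the slot (y of carrier in the frame of bed below -0.058 m), for 0.2 s.
At the end, for the whole second after the job is handed in: Cover open beyond 1.1 rad; carrier at rest in the slot, block up, turned end for end: the square specimen within 4 mm of home along and across the slot and 3 mm in height, the round one within 4 mm in height, and the bar within 0.06 rad of the slot's direction and the stage's surface (value of joint cover above 1.1 rad and y of square_window in the frame of bed between 0.048 and 0.056 m and x of square_window in the frame of bed between -0.004 and 0.004 m and z of square_window in the frame of bed between 0.009 and 0.015 m and z of round_window in the frame of bed between 0.008 and 0.016 m and angle between the z axis of carrier and the z axis of bed, either way round below 0.06 rad and angle between the y axis of carrier and the y axis of bed, either way round below 0.06 rad and linear speed of carrier below 0.01 m/s); the robot touches nothing.
It fails at once if reagent bottle was knocked about (moved over 20 mm) (distance of reagent_bottle from where it was at the start of the episode above 0.02 m).
It fails at once if slide box was knocked about (moved over 20 mm) (distance of slide_box from where it was at the start of the episode above 0.02 m).
It fails at once if sample jar was knocked about (moved over 20 mm) (distance of sample_jar from where it was at the start of the episode above 0.02 m).
It also fails if it takes over 66 s, if anything falls off the work surface, if the arm or the gripper's body presses on something with over 40 N, if the wrist force passes 120 N, or if a joint passes its speed limit or range.

### The arm

A 6-joint arm with a two-finger parallel gripper is mounted at the origin on the work surface. World frame = base frame: x ahead of the robot, y to its left, z up, the work surface at z = 0. Lengths are in m, angles in rad, forces in N, time in s.
With the tool pointing down it reaches from about 0.35 to 0.85 m from the base axis. Payload 8.1 kg.
Tool frame: the origin (TCP) lies at the very end of the fingers, on their centre line; the grasp point (between the pads) lies 19 mm behind it (robot.pinch_z is the distance from the TCP to the grasp point, in m); y points along the fingers, x is the direction in which the jaws open and shut, and the axes are right-handed (so a half turn about y gives the same grasp; the last joint's range is limited). The gripper opens to 93 mm and grips with 3 to 60 N. Pads are 15 mm wide; open, the fingers measure 128 mm over their backs; the gripper's body (75 mm by 188 mm) begins 65 mm behind the grasp point.
Start: joints at [-1.398, 0.13, 1.488, -0, 1.523, -0.085], TCP at [0.153, -0.58, 0.219] pointing down, gripper open.
Joint ranges: [-2.96, 2.96], [-0.89, 2.26], [0.02, 2.5], [-1.34, 4.48], [0, 2.73], [-2.66, 2.66]. Speed limits (rad/s): [2.39, 2.39, 2.79, 3.14, 3.14, 3.14].

### API

Orientations are given as a rotation vector (axis times angle).
In Python, from plant import robot gives the robot as it stands.
- The arm moves only by the shell command python3 -m inch 'ROWS' [FORCE]. ROWS is JSON, a list of rows, each a list of 5 numbers: the closure, from -1 (fully open) to 1 (shut), then the shift along the world's x, y, z in m, then the turn about the world's z in rad. A call has 1 to 8 rows; each row is the pose to reach, as a shift and turn from the pose measured when the call began; what a row does not reach only later rows make up. A row lasts 1/8 s, in which the tool goes at most 62.5 mm and 10.7 degrees, less where a joint would pass 70% of its speed; a pose out of reach is approached as far as the arm can. A call with a gripper value outside its range is refused whole. The fingers move at their own pace and stop on an object; FORCE is the grip in N (left out, the last holds). Time passes only in rows, so rows that repeat a pose let the fingers close. It gives the time, the measured TCP pose, the force and the opening at its end, in the units of the state.
- robot.read_state(): the state, without advancing time (a new reading comes with each control period).
- robot.read_camera(name): name is "scene" or "top" or "wrist"; returns a dict with "color" (480x640x3 uint8, red, green, blue), "mtx" (3x3 intrinsics, pixels), "dist_coeffs" ([k1, k2, p1, p2, k3] as OpenCV has them; the pictures are not rectified), "R" (3x3) and "t" (3): a world point X has camera coordinates R X + t; the wrist camera has in their place "hand_eye" (4x4, takes a point from camera to tool coordinates, whose origin is the TCP and whose axes are the tool frame's). Camera axes: x right, y down, z forward; pixel columns grow to the right and rows downward; lengths in m; the calibration is good to about 2 mm. A picture is of the moment at which its call begins: read the wrist's pose just before it. There is no depth.
- robot.close_job(): hands the job in, once; it reports no verdict.
The state is a dict: "t": time; "q": joint angles; "dq": joint speeds; "joint_torque": joint torques, N m; "tool_pos": TCP position; "orientation": TCP orientation; "force": force on the tool from outside, world axes, zero at the start; "wrist_torque": the same for the moment, N m; "opening": finger opening in m.
Only numpy, scipy, OpenCV 4.12 (cv2) and the standard library are available. Lean on these libraries where they do the work, as an engineer would, in place of code of your own. Each camera call takes 0.05 s, during which the arm holds its last target. There are 200 camera calls.

## Working session

There is one attempt and no reset: what is moved stays moved. The work goes in short steps, Python scripts to look and compute and a shell command to move; the robot and the scene stay as the last step left them, time stands still between calls to the robot, and variables do not carry over. Pictures are saved under pics/ and viewed, about 8 in all and at most 12, crops included, and the job is handed in when it is done.

```bash
ls; mkdir -p pics; python3 - <<'E'
from plant import robot
import cv2
s=robot.read_state();print(s, robot.pinch_z)
for n in("scene","top"):
    c=robot.read_camera(n);cv2.imwrite(f"pics/{n}0.png",c["color"][:,:,::-1]);print(n,c["mtx"],c["dist_coeffs"],c["R"],c["t"])
E
```

```text
pics
{'t': 0.0, 'q': array([-1.39841978e+00,  1.31198282e-01,  1.48925651e+00,  2.59332583e-06,
        1.52304166e+00, -8.53974776e-02]), 'dq': array([-0.0016254 , -0.00160973, -0.00114687, -0.00045652, -0.00031673,
        0.00031492]), 'joint_torque': array([-2.59004137e-04, -5.59842968e+01, -4.91759777e+01,  7.66974804e-02,
        3.52012482e-02, -1.24688709e-04]), 'tool_pos': array([ 0.1528812 , -0.57959481,  0.21757782]), 'orientation': array([-1.3188494 ,  1.0182076 , -1.01587195]), 'force': array([-0.61193675, -0.31609592,  0.21723355]), 'wrist_torque': array([ 0.01192739,  0.00988193, -0.0005264 ]), 'opening': 0.09302419408468521} 0.0188
scene [[624.58190314   0.         310.11279659]
 [  0.         624.58190314 228.13673903]
 [  0.           0.           1.        ]] [-0.01105303  0.          0.          0.          0.        ] [[ 0.63287918  0.77412885 -0.01372807]
 [ 0.47163902 -0.39952266 -0.7860905 ]
 [-0.61402001  0.49102562 -0.61795895]] [-0.39160167 -0.18593045  1.98842646]
top [[575.16818211   0.         323.30098297]
 [  0.         575.16818211 237.93323732]
 [  0.           0.           1.        ]] [-0.08984916  0.          0.          0.          0.        ] [[-0.0131988  -0.99990026 -0.00502651]
 [-0.99779545  0.01349765 -0.0649774 ]
 [ 0.06503876  0.00415781 -0.99787408]] [0.03322193 0.57993376 1.3173347 ]
```

View pictures.

View pics/top0.png

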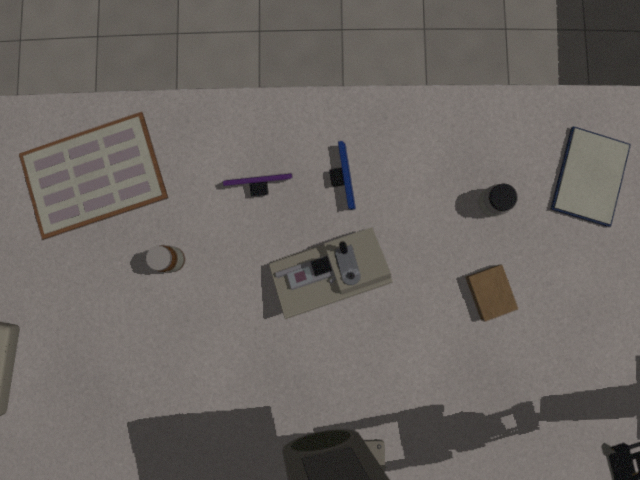

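View pics/scene0.png

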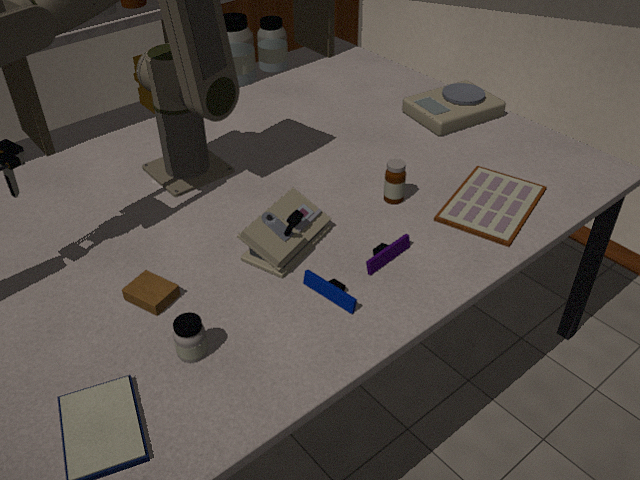

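```bash
python3 - <<'E'
from plant import robot
from scipy.spatial.transform import Rotation as R
s=robot.read_state();print(R.from_rotvec(s['orientation']).as_matrix().round(3))
E
```

```text
[[ 0.255 -0.     0.967]
 [-0.967  0.002  0.255]
 [-0.002 -1.     0.   ]]
```

```bash
cat > h.py <<'E'
from plant import robot
import numpy as np, cv2
from scipy.spatial.transform import Rotation as Rn
def cam(n):
    s=robot.read_state(); c=robot.read_camera(n)
    if n=="wrist":
        T=np.eye(4);T[:3,:3]=Rn.from_rotvec(s['orientation']).as_matrix();T[:3,3]=s['tool_pos']
        M=np.linalg.inv(T@np.array(c['hand_eye']));c['R'],c['t']=M[:3,:3],M[:3,3]
    c['R']=np.array(c['R']);c['t']=np.array(c['t']);return c
def ray(c,uv):
    p=cv2.undistortPoints(np.array([[uv]],float),c['mtx'],c['dist_coeffs'])[0,0]
    d=c['R'].T@np.array([p[0],p[1],1]);return -c['R'].T@c['t'],d/np.linalg.norm(d)
def onz(c,uv,z):
    o,d=ray(c,uv);return o+d*(z-o[2])/d[2]
def proj(c,X):
    r,_=cv2.Rodrigues(c['R']);return cv2.projectPoints(np.array(X,float).reshape(-1,3),r,c['t'],c['mtx'],c['dist_coeffs'])[0][:,0]
def st():
    s=robot.read_state();M=Rn.from_rotvec(s['orientation']).as_matrix()
    print('t',round(s['t'],2),'p',s['tool_pos'].round(4),'yaw',round(np.arctan2(M[1,0],M[0,0]),3),'q',s['q'].round(2),'F',s['force'].round(1),'op',round(s['opening'],4));return s
E
python3 - <<'E'
from h import *
c=cam("top")
for n,uv,z in [("pivot",(351,275),.1),("knobtop",(343,246),.12),("block",(320,266),.1),("cornNL",(285,317),.06),("cornNR",(390,275),.06),("cornFR",(375,230),.03),("bottle",(160,259),.1),("box",(492,293),.035),("jar",(503,197),.09),("blue",(346,175),.03)]: print(n,onz(c,uv,z).round(3))
img=c['color'][215:330,255:405,::-1];cv2.imwrite("pics/topc.png",cv2.resize(img,None,fx=5,fy=5,interpolation=cv2.INTER_CUBIC))
print(robot.read_camera("wrist")['hand_eye'])
E
```

```text
pivot [ 0.493 -0.034  0.1  ]
knobtop [ 0.556 -0.017  0.12 ]
block [0.514 0.033 0.1  ]
cornNL [0.402 0.113 0.06 ]
cornNR [ 0.492 -0.123  0.06 ]
cornFR [ 0.596 -0.094  0.03 ]
bottle [0.534 0.384 0.1  ]
box [ 0.447 -0.36   0.035]
jar [ 0.662 -0.376  0.09 ]
blue [ 0.725 -0.029  0.03 ]
[[ 9.99999613e-01  5.85243890e-04 -6.56924718e-04  3.71314628e-04]
 [ 7.95897141e-04 -2.83520051e-01  9.58965978e-01 -1.67118178e-01]
 [ 3.74977650e-04 -9.58966130e-01 -2.83520407e-01  7.85927711e-02]
 [ 0.00000000e+00  0.00000000e+00  0.00000000e+00  1.00000000e+00]]
```

View pics/topc.png

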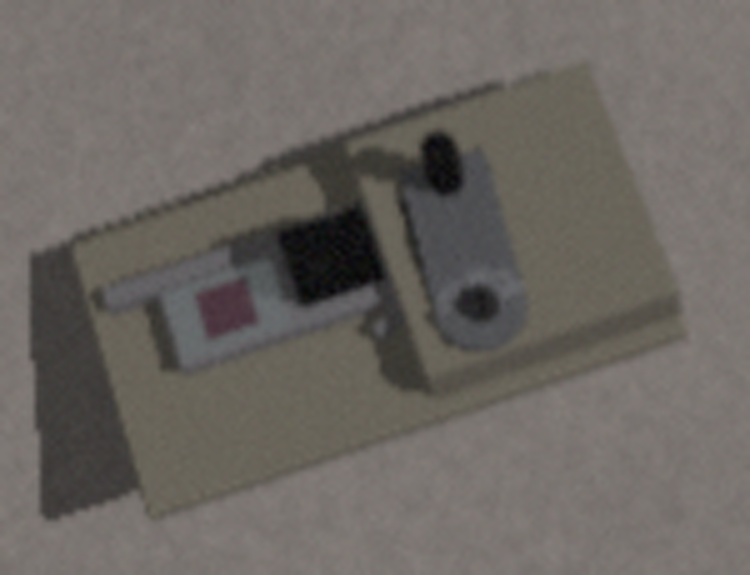

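```bash
cat >> h.py <<'E'
def RS(psi): # psi: yaw of level projection of stage x
    th=np.radians(25)
    x=np.array([np.cos(psi)*np.cos(th),np.sin(psi)*np.cos(th),np.sin(th)])
    y=np.array([-np.sin(psi),np.cos(psi),0]);return np.c_[x,y,np.cross(x,y)]
def stage(p,P): # p=(X,Y,psi), P in mm stage
    return np.array([p[0],p[1],.062])+np.atleast_2d(P)/1000@RS(p[2]).T
def fit(c,P,uv,p0):
    from scipy.optimize import least_squares
    r=least_squares(lambda p:(proj(c,stage(p,P))-uv).ravel(),p0,loss='soft_l1');return r.x,(proj(c,stage(r.x,P))-uv)
E
python3 - <<'E'
from h import *
c=cam("top")
P=[(75,-115,0),(75,135,0),(-65,-115,0),(67,20,25),(67,135,25),(-55,20,25),(-55,135,25),(45,52,30)]
uv=np.array([(152,517),(687,338),(75,240),(432,392),(680,292),(348,145),(590,65),(475,300)])/5+[255-.4,215-.4]
p,r=fit(c,P,uv,[.52,0,-3.0]);print(p.round(4),'\n',r.round(1))
# square window -> stage
def onstage(uv,z):
    o,d=ray(c,uv);M=RS(p[2]);o=M.T@(o-[p[0],p[1],.062])*1000;d=M.T@d;return o+d*(z-o[2])/d[2]
f=lambda a,b:(a/5+254.6,b/5+214.6)
print('sq',onstage(f(225,307),12),'knob',onstage(f(440,143),66),'blk',onstage(f(330,255),44))
print('knobtop world',[stage(p,(45-62*np.cos(a),52+62*np.sin(a),66)).round(3) for a in (0,.1,.2)])
E
```

```text
[ 0.5016  0.0241 -2.8332] 
 [[-1.  -0.1]
 [ 0.7 -0.6]
 [-1.   0.6]
 [-0.6 -2.2]
 [ 0.4  0.8]
 [ 0.  -0.2]
 [ 0.  -0.3]
 [ 1.6  1.7]]
sq [ -3.51936081 -55.05366873  12.        ] knob [-19.34446111  56.98832484  66.        ] blk [ 4.16655161 -3.31378294 44.        ]
knobtop world [array([[ 0.559, -0.012,  0.115]]), array([[ 0.56 , -0.018,  0.115]]), array([[ 0.561, -0.024,  0.115]])]
```

```bash
python3 -m inch '[[-0.5,0.05,0.07,0.03,0.05],[-0.5,0.09,0.12,0.03,0.05],[-0.5,0.13,0.18,0.03,0.05],[-0.5,0.17,0.24,0.03,0.05],[-0.5,0.2,0.3,0.03,0.05],[0,0.24,0.35,0.03,0.05],[0.1,0.27,0.4,0.03,0.05],[0.1,0.3,0.45,0.03,0.05]]'; python3 -c "
from h import *;st()"
```

```text
t: 1.25
tool_pos: [0.4299, -0.1665, 0.2483]
orientation: [-1.338, 0.98, -0.98]
force: [0.9, -0.4, 0.2]
opening: 0.0445
t 1.25 p [ 0.4299 -0.1665  0.2483] yaw -1.263 q [-0.48 -0.26  1.81  0.    1.59  0.78] F [ 0.9 -0.4  0.2] op 0.0445
```

```bash
python3 -m inch '[[0.2,0.03,0.05,0,0],[0.2,0.06,0.1,0,0],[0.2,0.1,0.14,0,0],[0.2,0.11,0.155,0,0],[0.2,0.11,0.155,0,0]]'; python3 - <<'E'
from h import *
st();c=cam("wrist");im=c['color'][:,:,::-1].copy();cv2.imwrite("pics/w1.png",im)
p=[0.5016,0.0241,-2.8332]
print(proj(c,stage(p,[(45,52,30),(-17,52,66),(-16,64,66),(75,-115,0),(67,20,25),(-55,20,25),(0,0,44)])).round(0))
E
```

```text
t: 1.88
tool_pos: [0.5399, -0.0109, 0.2479]
orientation: [-1.34, 0.979, -0.978]
force: [-0.1, -0.2, -1.0]
opening: 0.0368
t 1.88 p [ 0.5399 -0.0109  0.2479] yaw -1.261 q [-0.12 -0.04  1.61  0.    1.57  1.15] F [-0.1 -0.2 -1. ] op 0.0368
[[325. 269.]
 [326. 195.]
 [340. 196.]
 [158. 300.]
 [291. 293.]
 [292. 167.]
 [268. 219.]]
```

View pics/w1.png

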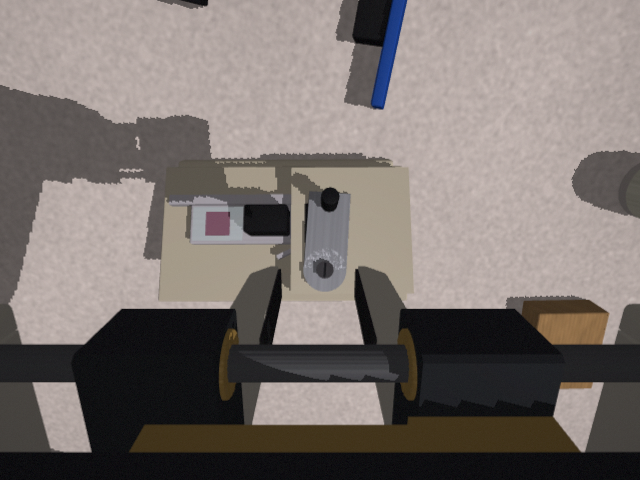

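```bash
python3 - <<'E'
from h import *
s=st();p=[0.5016,0.0241,-2.8332]
for a in (.07,.25,.45,.65,.85,1.05,1.25,1.45):
    T=stage(p,(45-62*np.cos(a),52+62*np.sin(a),57))[0]-[0,0,.0188]
    print(a,T.round(4),(T-s['tool_pos']).round(4), )
E
```

```text
t 1.93 p [ 0.5395 -0.0118  0.2481] yaw -1.262 q [-0.12 -0.04  1.61 -0.    1.57  1.15] F [ 0.5  0.8 -0.1] op 0.037
0.07 [ 0.5562 -0.0176  0.0877] [ 0.0167 -0.0058 -0.1603]
0.25 [ 0.558  -0.0286  0.0885] [ 0.0185 -0.0168 -0.1596]
0.45 [ 0.5579 -0.0409  0.0903] [ 0.0184 -0.029  -0.1578]
0.65 [ 0.5555 -0.0527  0.093 ] [ 0.016  -0.0408 -0.155 ]
0.85 [ 0.551  -0.0636  0.0966] [ 0.0115 -0.0518 -0.1515]
1.05 [ 0.5444 -0.0733  0.1008] [ 0.005  -0.0614 -0.1472]
1.25 [ 0.5362 -0.0812  0.1056] [-0.0032 -0.0694 -0.1424]
1.45 [ 0.5266 -0.0871  0.1107] [-0.0128 -0.0753 -0.1373]
```

```bash
python3 -m inch '[[0.2,0.017,-0.006,-0.05,0],[0.2,0.017,-0.006,-0.1,0],[0.2,0.017,-0.006,-0.14,0],[0.2,0.017,-0.006,-0.16,0],[0.2,0.017,-0.006,-0.16,0],[1,0.017,-0.006,-0.16,0],[1,0.017,-0.006,-0.16,0],[1,0.017,-0.006,-0.16,0]]' 15; python3 -c "
from h import *;st()"
```

```text
t: 2.92
tool_pos: [0.5577, -0.0178, 0.0897]
orientation: [-1.338, 0.977, -0.981]
force: [-0.9, 0.5, 5.4]
opening: 0.0156
t 2.92 p [ 0.5577 -0.0178  0.0897] yaw -1.262 q [-0.12  0.11  1.75  0.    1.28  1.14] F [-0.9  0.5  5.4] op 0.0156
```

```bash
python3 -m inch '[[1,0.001,-0.006,0.001,0],[1,0.002,-0.011,0.001,0],[1,0.002,-0.017,0.002,0],[1,0.002,-0.023,0.003,0],[1,0.001,-0.029,0.004,0],[1,-0.001,-0.035,0.005,0],[1,-0.003,-0.041,0.007,0],[1,-0.005,-0.046,0.009,0]]' 15; python3 -c "
from h import *;st()"
```

```text
t: 3.92
tool_pos: [0.5524, -0.0643, 0.0989]
orientation: [-1.338, 0.977, -0.981]
force: [1.0, 5.0, -4.0]
opening: 0.0155
t 3.92 p [ 0.5524 -0.0643  0.0989] yaw -1.262 q [-0.21  0.1   1.74  0.    1.29  1.05] F [ 1.  5. -4.] op 0.0155
```

```bash
python3 -m inch '[[1,-0.003,-0.005,0.002,0],[1,-0.007,-0.01,0.004,0],[1,-0.011,-0.014,0.0065,0],[1,-0.015,-0.018,0.009,0],[1,-0.02,-0.021,0.0115,0],[1,-0.0245,-0.0235,0.014,0],[1,-0.0245,-0.0235,0.014,0]]' 15; python3 -m inch '[[0.3,0,0,0,0],[0.3,0,0,0,0],[0.3,0,0,0.05,0],[0.3,0,0,0.1,0],[0.3,-0.03,0.05,0.13,0],[0.3,-0.03,0.1,0.14,0.0],[0.3,-0.03,0.1,0.14,0],[0.3,-0.03,0.1,0.14,0]]'; python3 - <<'E'
from h import *
st();c=cam("wrist");cv2.imwrite("pics/w2.png",c['color'][:,:,::-1])
p=[0.5016,0.0241,-2.8332]
print(proj(c,stage(p,[(45,52,30),(67,20,25),(-55,20,25),(-55,135,25),(-65,-115,0),(0,0,44),(0,-52,12)])).round(0))
E
```

```text
t: 4.8
tool_pos: [0.5271, -0.0867, 0.1131]
orientation: [-1.337, 0.979, -0.978]
force: [-2.7, 10.0, 1.8]
opening: 0.0156
t: 5.8
tool_pos: [0.4971, 0.0127, 0.2529]
orientation: [-1.338, 0.978, -0.979]
force: [0.3, 0.1, -0.1]
opening: 0.0328
t 5.8 p [0.4971 0.0127 0.2529] yaw -1.262 q [-0.08 -0.16  1.72  0.    1.59  1.18] F [ 0.3  0.1 -0.1] op 0.0328
[[364. 234.]
 [329. 258.]
 [329. 132.]
 [447. 132.]
 [199. 133.]
 [307. 182.]
 [255. 191.]]
```

View pics/w2.png

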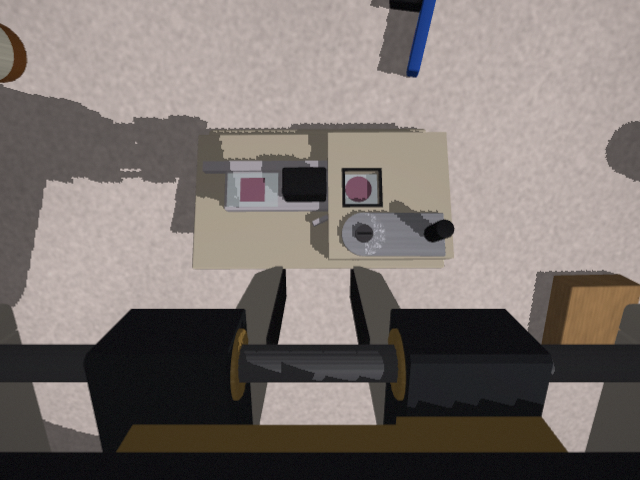

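```bash
python3 -m inch '[[-0.2,0.007,0.01,0,0.18],[-0.2,0.014,0.023,0,0.36],[-0.2,0.014,0.023,0,0.54],[-0.2,0.014,0.023,0,0.72],[-0.2,0.014,0.023,0,0.9],[-0.2,0.014,0.023,0,1.08],[-0.2,0.014,0.023,-0.02,1.26],[-0.2,0.014,0.023,-0.05,1.44]]'; python3 -c "
from h import *;st()"
```

```text
t: 6.85
tool_pos: [0.5117, 0.0336, 0.2022]
orientation: [-1.566, -0.142, 0.142]
force: [0.6, 0.4, -0.6]
opening: 0.0561
t 6.85 p [0.5117 0.0336 0.2022] yaw 0.181 q [-0.03 -0.1   1.75 -0.    1.49 -0.22] F [ 0.6  0.4 -0.6] op 0.0561
```

```bash
python3 -m inch '[[-0.2,0,0.002,-0.05,0.127],[-0.2,0,0.002,-0.09,0.127],[-0.2,0,0.002,-0.11,0.127],[-0.2,0,0.002,-0.116,0.127],[-0.2,0,0.002,-0.116,0.127],[1,0,0.002,-0.116,0.127],[1,0,0.002,-0.116,0.127],[1,0,0.002,-0.116,0.127]]' 6; python3 -c "
from h import *;st()"
```

```text
t: 7.85
tool_pos: [0.5141, 0.036, 0.088]
orientation: [-1.558, -0.246, 0.237]
force: [1.1, 0.9, 0.0]
opening: 0.0314
t 7.85 p [0.5141 0.036  0.088 ] yaw 0.308 q [-0.03 -0.    1.87  0.    1.27 -0.34] F [1.1 0.9 0. ] op 0.0314
```

```bash
python3 -m inch '[[1,-0.0015,0.005,0,0],[1,-0.003,0.0095,0,0],[1,-0.0045,0.0145,0,0],[1,-0.006,0.019,0,0],[1,-0.0075,0.024,0,0],[1,-0.009,0.0285,0,0],[1,-0.0105,0.0335,0,0],[1,-0.012,0.038,0,0]]' 8; python3 - <<'E'
from h import *
st();c=cam("wrist");cv2.imwrite("pics/w3.png",c['color'][:,:,::-1])
c=cam("top");cv2.imwrite("pics/t3.png",cv2.resize(c['color'][215:330,255:405,::-1],None,fx=4,fy=4,interpolation=cv2.INTER_CUBIC))
E
```

```text
t: 8.85
tool_pos: [0.5021, 0.0742, 0.0881]
orientation: [-1.558, -0.246, 0.237]
force: [1.6, -3.2, 3.2]
opening: 0.0311
t 8.85 p [0.5021 0.0742 0.0881] yaw 0.308 q [ 0.05 -0.02  1.89  0.    1.27 -0.26] F [ 1.6 -3.2  3.2] op 0.0311
```

View pics/w3.png

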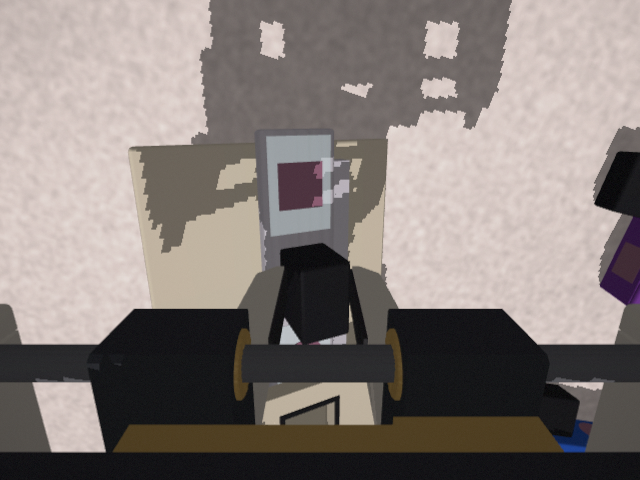

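```bash
python3 -m inch '[[1,-0.0015,0.005,0,0],[1,-0.003,0.0095,0,0],[1,-0.0045,0.0145,0,0],[1,-0.006,0.019,0,0],[1,-0.0075,0.024,0,0],[1,-0.009,0.0285,0,0],[1,-0.0105,0.0335,0,0],[1,-0.0105,0.0335,0,0]]' 8;  python3 -m inch '[[1,0,0,0,0],[1,0,0,0.003,0],[1,0,0,0.006,0],[1,0,0,0.01,0],[1,0,0,0.02,0],[1,0,0,0.035,0],[1,0,0,0.05,0],[1,0,0,0.05,0]]' 40; python3 - <<'E'
from h import *
st();c=cam("wrist");cv2.imwrite("pics/w4.png",c['color'][:,:,::-1])
c=cam("scene");cv2.imwrite("pics/s4.png",cv2.resize(c['color'][120:320,180:420,::-1],None,fx=3,fy=3,interpolation=cv2.INTER_CUBIC))
E
```

```text
t: 9.95
tool_pos: [0.4911, 0.1087, 0.0881]
orientation: [-1.557, -0.247, 0.239]
force: [-0.4, -2.6, 4.5]
opening: 0.0314
t: 10.95
tool_pos: [0.4926, 0.1089, 0.1404]
orientation: [-1.557, -0.25, 0.236]
force: [-0.3, -0.2, -1.2]
opening: 0.0295
t 10.95 p [0.4926 0.1089 0.1404] yaw 0.309 q [ 0.12 -0.09  1.85  0.    1.37 -0.19] F [-0.3 -0.2 -1.2] op 0.0295
```

View pics/s4.png

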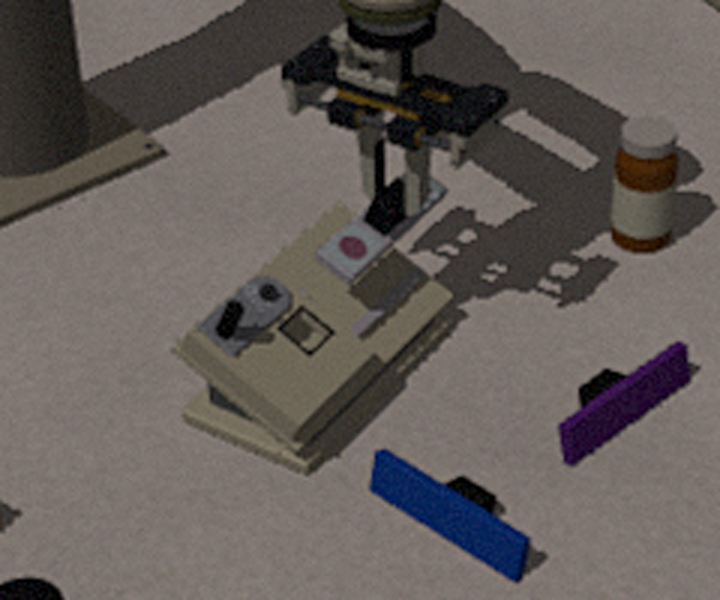

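```bash
python3 -m inch '[[1,-0.01,0.03,0.01,0],[1,-0.022,0.07,0.01,0],[1,-0.035,0.11,0.01,0],[1,-0.047,0.148,0,0],[1,-0.047,0.148,-0.04,0],[1,-0.047,0.148,-0.08,0],[1,-0.047,0.148,-0.095,0],[1,-0.047,0.148,-0.095,0]]'; python3 - <<'E'
from h import *
st();c=cam("scene");cv2.imwrite("pics/s5.png",cv2.resize(c['color'][100:260,220:420,::-1],None,fx=3.5,fy=3.5,interpolation=cv2.INTER_CUBIC))
E
```

```text
t: 12.05
tool_pos: [0.4433, 0.2561, 0.0423]
orientation: [-1.557, -0.245, 0.24]
force: [0.6, 0.4, -1.5]
opening: 0.0299
t 12.05 p [0.4433 0.2561 0.0423] yaw 0.309 q [ 0.42  0.05  1.91 -0.    1.18  0.12] F [ 0.6  0.4 -1.5] op 0.0299
```

View pics/s5.png

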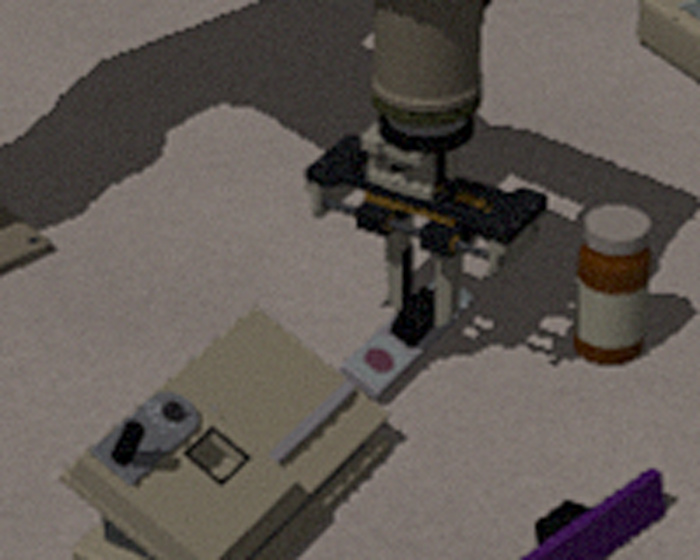

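```bash
python3 -m inch '[[1,0,0,-0.003,0],[1,0,0,-0.006,0],[1,0,0,-0.009,0],[1,0,0,-0.012,0],[1,0,0,-0.014,0],[1,0,0,-0.016,0]]' 5; python3 -m inch '[[0,0,0,0,0],[-0.2,0,0,0,0],[-0.2,0,0,0.02,0],[-0.2,0,0,0.06,0],[-0.2,0,0,0.12,-0.18],[-0.2,0,0,0.17,-0.36],[-0.2,0,0,0.17,-0.54],[-0.2,0,0,0.17,-0.72]]';python3 - <<'E'
from h import *
st()
E
```

```text
t: 12.85
tool_pos: [0.4445, 0.2567, 0.0285]
orientation: [-1.557, -0.247, 0.238]
force: [-4.7, -1.9, 8.5]
opening: 0.026
t: 13.85
tool_pos: [0.4452, 0.257, 0.1998]
orientation: [-1.546, 0.321, -0.333]
force: [-0.6, -0.1, -1.3]
opening: 0.0556
t 13.85 p [0.4452 0.257  0.1998] yaw -0.417 q [ 0.43 -0.1   1.76 -0.    1.48  0.84] F [-0.6 -0.1 -1.3] op 0.0556
```

```bash
python3 -m inch '[[-0.2,-0.04,-0.012,0.03,-0.18],[-0.2,-0.04,-0.012,0.03,-0.36],[-0.2,-0.04,-0.012,0.03,-0.54],[-0.2,-0.04,-0.012,0.03,-0.72],[-0.2,-0.04,-0.012,0.03,-0.845],[-0.2,-0.04,-0.012,0.03,-0.845]]';python3 - <<'E'
from h import *
st();c=cam("wrist");cv2.imwrite("pics/w6.png",c['color'][:,:,::-1])
im=c['color'];hsv=cv2.cvtColor(im,cv2.COLOR_RGB2HSV)
m=cv2.inRange(hsv,(150,60,60),(179,255,255))
n,l,stt,ce=cv2.connectedComponentsWithStats(m)
for i in range(1,n):
    if stt[i,4]>100: print(stt[i],ce[i].round(1),onz(c,ce[i],.012).round(4))
E
```

```text
t: 14.6
tool_pos: [0.4053, 0.2451, 0.2299]
orientation: [-1.343, 0.973, -0.984]
force: [1.1, -0.3, -0.4]
opening: 0.0558
t 14.6 p [0.4053 0.2451 0.2299] yaw -1.261 q [ 0.44 -0.22  1.81 -0.01  1.55  1.7 ] F [ 1.1 -0.3 -0.4] op 0.0558
[359 147  23  24 437] [370.2 158.7] [0.4612 0.2024 0.012 ]
[261 148  23  22 479] [272.3 158.5] [0.4295 0.3018 0.012 ]
```

View pics/w6.png

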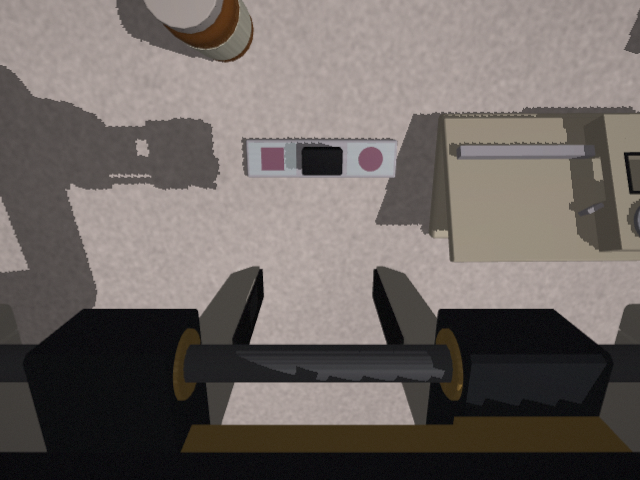

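```bash
python3 -m inch '[[-0.5,0.02,0.004,-0.03,0],[-0.5,0.04,0.007,-0.08,0],[-0.5,0.04,0.007,-0.14,0],[-0.5,0.04,0.007,-0.19,0],[-0.5,0.04,0.007,-0.212,0],[-0.5,0.04,0.007,-0.212,0],[1,0.04,0.007,-0.212,0],[1,0.04,0.007,-0.212,0]]' 30; python3 -m inch '[[1,0,0,0,0],[1,0,0,0,0],[1,0,0,0.04,0],[1,0,0,0.09,0],[1,0,0,0.14,0],[1,0,0,0.18,0.18],[1,0,0,0.18,0.36],[1,0,0,0.18,0.54]]';python3 -c "
from h import *;st()"
```

```text
t: 15.65
tool_pos: [0.4463, 0.2526, 0.0194]
orientation: [-1.341, 0.97, -0.983]
force: [-1.1, 0.2, 0.4]
opening: 0.0542
t: 16.65
tool_pos: [0.4465, 0.2527, 0.2001]
orientation: [-1.496, 0.55, -0.564]
force: [0.2, 0.0, -1.4]
opening: 0.0397
t 16.65 p [0.4465 0.2527 0.2001] yaw -0.713 q [ 0.42 -0.1   1.76 -0.    1.48  1.13] F [ 0.2  0.  -1.4] op 0.0397
```

```bash
python3 -m inch '[[1,0,0,0,0.18],[1,0,0,0,0.36],[1,0,0,0,0.54],[1,0,0,0,0.72],[1,0,0,0,0.9],[1,0,0,0,1.08],[1,0,0,0,1.26],[1,0,0,0,1.44]]' 30; python3 -m inch '[[1,0,0,0,0.18],[1,0,0,0,0.36],[1,0,0,0,0.54],[1,0.01,-0.04,0,0.72],[1,0.02,-0.08,0,0.9],[1,0.03,-0.12,0,1.08],[1,0.046,-0.158,0,1.15],[1,0.046,-0.158,-0.03,1.15]]' 30;python3 -c "
from h import *;st()"
```

```text
t: 17.65
tool_pos: [0.4462, 0.2525, 0.1998]
orientation: [-1.486, -0.577, 0.57]
force: [-0.2, -0.6, -1.7]
opening: 0.0397
t: 18.65
tool_pos: [0.4949, 0.0921, 0.172]
orientation: [-1.042, -1.435, 1.431]
force: [0.5, 0.8, -1.3]
opening: 0.0398
t 18.65 p [0.4949 0.0921 0.172 ] yaw 1.881 q [ 0.08 -0.11  1.81  0.    1.44 -1.8 ] F [ 0.5  0.8 -1.3] op 0.0398
```

```bash
python3 -m inch '[[1,-0.002,0.003,-0.03,0],[1,-0.002,0.003,-0.055,0],[1,-0.002,0.003,-0.07,0],[1,-0.002,0.003,-0.078,0],[1,-0.002,0.003,-0.08,0]]' 30; python3 -c "
from h import *;st()"; python3 -m inch '[[1,0,0,-0.002,0],[1,0,0,-0.004,0],[1,0,0,-0.006,0],[1,0,0,-0.008,0],[1,0,0,-0.010,0],[1,0,0,-0.012,0],[1,0,0,-0.013,0],[1,0,0,-0.014,0]]' 6;python3 -c "
from h import *;st()"
```

```text
t: 19.27
tool_pos: [0.493, 0.0952, 0.092]
orientation: [-1.041, -1.436, 1.431]
force: [0.2, -1.2, -1.6]
opening: 0.0398
t 19.27 p [0.493  0.0952 0.092 ] yaw 1.882 q [ 0.09 -0.03  1.9   0.    1.28 -1.8 ] F [ 0.2 -1.2 -1.6] op 0.0398
t: 20.27
tool_pos: [0.4948, 0.0958, 0.08]
orientation: [-1.044, -1.439, 1.429]
force: [-0.1, 1.8, 9.9]
opening: 0.0403
t 20.27 p [0.4948 0.0958 0.08  ] yaw 1.882 q [ 0.09 -0.02  1.9   0.01  1.25 -1.8 ] F [-0.1  1.8  9.9] op 0.0403
```

```bash
python3 -m inch '[[0,0,0,0,0],[-0.3,0,0,0,0],[-0.3,0,0,0.03,0],[-0.3,0,0,0.08,0],[-0.3,0,0,0.12,-0.1],[-0.3,-0.03,-0.01,0.16,-0.1]]'; python3 - <<'E'
from h import *
st();c=cam("wrist");cv2.imwrite("pics/w7.png",c['color'][:,:,::-1])
c2=cam("top");p=[0.5016,0.0241,-2.8332]
c3=cam("scene");cv2.imwrite("pics/s7.png",cv2.resize(c3['color'][140:300,220:400,::-1],None,fx=3.5,fy=3.5,interpolation=cv2.INTER_CUBIC))
def onstage(c,uv,z):
    o,d=ray(c,uv);M=RS(p[2]);o=M.T@(o-[p[0],p[1],.062])*1000;d=M.T@d;return o+d*(z-o[2])/d[2]
for nm,cc in(("w",c),("top",c2),("sc",c3)):
    m=cv2.inRange(cv2.cvtColor(cc['color'],cv2.COLOR_RGB2HSV),(150,50,40),(179,255,255))
    n,l,s,ce=cv2.connectedComponentsWithStats(m)
    for i in range(1,n):
        if s[i,4]>15: 
            q=onstage(cc,ce[i],12)
            if abs(q[0])<60 and abs(q[1]+50)<150: print(nm,s[i],q.round(1))
E
```

```text
t: 21.02
tool_pos: [0.4649, 0.0858, 0.241]
orientation: [-1.101, -1.366, 1.357]
force: [-0.5, -0.3, 1.0]
opening: 0.0604
t 21.02 p [0.4649 0.0858 0.241 ] yaw 1.781 q [ 0.07 -0.23  1.8   0.    1.57 -1.71] F [-0.5 -0.3  1. ] op 0.0604
w [361 222  26  23 480] [ -14.9 -123.5   12. ]
w [255 232  27  23 516] [-15.  -16.5  12. ]
sc [317 198   7   5  31] [  -9.4 -131.9   12. ]
sc [293 216  11   8  47] [ -8.3 -26.3  12. ]
```

View pics/w7.png

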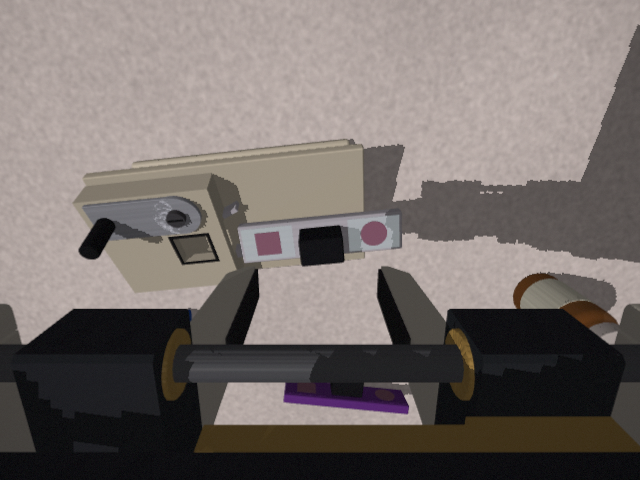

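```bash
python3 - <<'E'
from h import *
p=[0.5016,0.0241,-2.8332];M=RS(p[2])
c=cam("wrist");c3=cam("scene")
def bl(cc,lim):
    m=cv2.inRange(cv2.cvtColor(cc['color'],cv2.COLOR_RGB2HSV),(150,50,40),(179,255,255))
    n,l,s,ce=cv2.connectedComponentsWithStats(m)
    return [(s[i,4],ce[i]) for i in range(1,n) if s[i,4]>15 and lim(ce[i])]
a=bl(c,lambda q:200<q[1]<260 and 230<q[0]<400);b=bl(c3,lambda q:190<q[1]<230 and 280<q[0]<330);print(a,b)
a=sorted(a,key=lambda t:t[1][0]);b=sorted(b,key=lambda t:t[1][0])
for (_,u),(_,v) in zip(a,b):
    o1,d1=ray(c,u);o2,d2=ray(c3,v)
    k=np.linalg.lstsq(np.c_[d1,-d2],o2-o1,rcond=None)[0];P1=o1+k[0]*d1;P2=o2+k[1]*d2
    print(np.linalg.norm(P1-P2)*1000,(M.T@((P1+P2)/2-[p[0],p[1],.062])*1000).round(1))
E
```

```text
[(np.int32(480), array([373.62083333, 230.94583333])), (np.int32(508), array([268.44488189, 240.9507874 ]))] [(np.int32(30), array([319.93333333, 200.03333333])), (np.int32(48), array([298.16666667, 219.41666667]))]
2.0335341895870047 [ -9.1 -18.7  19.3]
3.5650586280961067 [ -10.3 -123.7   18.6]
```

```bash
python3 -m inch '[[-0.5,0.031,0.011,-0.03,0.1],[-0.5,0.031,0.011,-0.08,0.1],[-0.5,0.031,0.011,-0.12,0.1],[-0.5,0.031,0.011,-0.15,0.1],[-0.5,0.031,0.011,-0.161,0.1],[-0.5,0.031,0.011,-0.161,0.1],[1,0.031,0.011,-0.161,0.1],[1,0.031,0.011,-0.161,0.1]]' 30; python3 -m inch '[[1,0,0,0,0],[1,0,0,0,0],[1,0,0,0.01,0],[1,-0.01,0.004,0.025,0],[1,-0.02,0.008,0.025,0],[1,-0.02,0.008,0.02,0],[1,-0.02,0.008,0.015,0]]' 30;python3 -c "
from h import *;st()"
```

```text
t: 22.28
tool_pos: [0.4959, 0.0967, 0.0785]
orientation: [-1.044, -1.439, 1.429]
force: [0.6, 0.2, 0.9]
opening: 0.0542
t: 23.15
tool_pos: [0.4755, 0.1047, 0.0926]
orientation: [-1.044, -1.438, 1.43]
force: [0.6, -0.8, -2.0]
opening: 0.04
t 23.15 p [0.4755 0.1047 0.0926] yaw 1.882 q [ 0.11 -0.08  1.94  0.01  1.28 -1.78] F [ 0.6 -0.8 -2. ] op 0.04
```

```bash
python3 -m inch '[[1,0,0,-0.002,0],[1,0,0,-0.004,0],[1,0,0,-0.006,0],[1,0,0,-0.008,0],[1,0,0,-0.009,0],[1,0,0,-0.01,0]]' 6;  python3 -m inch '[[0,0,0,0,0],[-0.3,0,0,0,0],[-0.3,0,0,0.03,0],[-0.3,0,0,0.08,0],[-0.3,0,0,0.12,-0.1],[-0.3,-0.03,-0.01,0.16,-0.1]]'; cat > tri.py <<'E'
from h import *
p=[0.5016,0.0241,-2.8332];M=RS(p[2])
def bl(cc,r):
    m=cv2.inRange(cv2.cvtColor(cc['color'],cv2.COLOR_RGB2HSV),(150,50,40),(179,255,255))
    n,l,s,ce=cv2.connectedComponentsWithStats(m);out=[]
    for i in range(1,n):
        if s[i,4]<15: continue
        o,d=ray(cc,ce[i]);o=M.T@(o-[p[0],p[1],.062])*1000;d=M.T@d;q=o+d*(12-o[2])/d[2]
        if abs(q[0])<40 and -190<q[1]<90: out.append((q[1],s[i,4],ce[i],q))
    return sorted(out,key=lambda t:t[0])
st();c=cam("wrist");c3=cam("scene");cv2.imwrite("pics/wl.png",c['color'][:,:,::-1])
cv2.imwrite("pics/sl.png",cv2.resize(c3['color'][140:300,220:400,::-1],None,fx=3.5,fy=3.5,interpolation=cv2.INTER_CUBIC))
a=bl(c,0);b=bl(c3,0)
for t in a:print('w',t[1],t[3].round(1))
for t in b:print('s',t[1],t[3].round(1))
if len(a)==len(b):
  for t,u in zip(a,b):
    o1,d1=ray(c,t[2]);o2,d2=ray(c3,u[2])
    k=np.linalg.lstsq(np.c_[d1,-d2],o2-o1,rcond=None)[0];P1=o1+k[0]*d1;P2=o2+k[1]*d2
    print('tri',(M.T@((P1+P2)/2-[p[0],p[1],.062])*1000).round(1))
E
python3 tri.py
```

```text
t: 23.9
tool_pos: [0.4774, 0.1052, 0.0841]
orientation: [-1.047, -1.442, 1.427]
force: [2.9, 2.7, 6.0]
opening: 0.04
t: 24.65
tool_pos: [0.4474, 0.0951, 0.2451]
orientation: [-1.103, -1.369, 1.355]
force: [-0.4, -0.2, -0.0]
opening: 0.0605
t 24.65 p [0.4474 0.0951 0.2451] yaw 1.781 q [ 0.09 -0.28  1.83  0.    1.59 -1.69] F [-0.4 -0.2 -0. ] op 0.0605
w 371 [   0.6 -136.9   12. ]
w 394 [  1.  -32.3  12. ]
s 31 [  -1.  -141.8   12. ]
s 50 [  1. -35.  12.]
tri [  -0.5 -138.3   13. ]
tri [  1.2 -33.1  13.2]
```

```bash
python3 -m inch '[[1,0.013,0.03,0,0.1],[1,0.0255,0.058,0,0.1],[1,0.0255,0.058,-0.05,0.1],[1,0.0255,0.058,-0.1,0.1],[1,0.0255,0.058,-0.14,0.1],[1,0.0255,0.058,-0.16,0.1],[1,0.0255,0.058,-0.166,0.1],[1,0.0255,0.058,-0.166,0.1]]' 30; python3 -c "
from h import *;st()"; python3 -m inch '[[1,0.0015,-0.005,0,0],[1,0.003,-0.0095,0,0],[1,0.0045,-0.014,0,0],[1,0.006,-0.019,0,0],[1,0.0075,-0.024,0,0],[1,0.009,-0.0285,0,0],[1,0.0105,-0.0335,0,0],[1,0.012,-0.038,0,0]]'; python3 tri.py
```

```text
t: 25.75
tool_pos: [0.4734, 0.1528, 0.083]
orientation: [-1.051, -1.447, 1.424]
force: [0.6, 0.3, 0.5]
opening: 0.0006
t 25.75 p [0.4734 0.1528 0.083 ] yaw 1.882 q [ 0.21 -0.05  1.93  0.    1.25 -1.68] F [0.6 0.3 0.5] op 0.0006
t: 26.75
tool_pos: [0.4856, 0.1146, 0.0831]
orientation: [-1.051, -1.447, 1.424]
force: [0.6, 4.0, 3.1]
opening: 0.0011
t 26.75 p [0.4856 0.1146 0.0831] yaw 1.882 q [ 0.12 -0.05  1.93  0.01  1.25 -1.76] F [0.6 4.  3.1] op 0.0011
w 1163 [   2.4 -108.3   12. ]
w 1349 [-1.9 -2.6 12. ]
s 50 [-2.2 -6.3 12. ]
```

```bash
python3 -m inch '[[1,0.0015,-0.005,0,0],[1,0.003,-0.0095,0,0],[1,0.0045,-0.014,0,0],[1,0.006,-0.019,0,0],[1,0.0075,-0.024,0,0],[1,0.009,-0.0285,0,0],[1,0.0105,-0.0335,0,0],[1,0.0135,-0.043,0,0]]'; python3 tri.py
```

```text
t: 27.85
tool_pos: [0.4989, 0.0707, 0.0828]
orientation: [-1.051, -1.446, 1.425]
force: [0.8, 1.0, 0.3]
opening: 0.0003
t 27.85 p [0.4989 0.0707 0.0828] yaw 1.882 q [ 0.03 -0.03  1.91  0.01  1.25 -1.85] F [0.8 1.  0.3] op 0.0003
w 1136 [  2.6 -62.6  12. ]
w 352 [-7.2 50.3 12. ]
s 61 [-3.2 42.3 12. ]
```

```bash
python3 -m inch '[[1,0.001,-0.003,0,0],[1,0.0015,-0.005,0,0],[1,0.0023,-0.007,0,0],[1,0.003,-0.009,0,0],[1,0.003,-0.0095,0,0],[1,0.003,-0.0095,0,0]]'; python3 tri.py
```

```text
t: 28.7
tool_pos: [0.5016, 0.0622, 0.0827]
orientation: [-1.049, -1.446, 1.423]
force: [-3.2, 9.8, 1.1]
opening: 0.0006
t 28.7 p [0.5016 0.0622 0.0827] yaw 1.881 q [ 0.02 -0.03  1.91  0.01  1.25 -1.87] F [-3.2  9.8  1.1] op 0.0006
w 1106 [  2.1 -53.9  12. ]
w 689 [-7.2 53.9 12. ]
s 45 [-3.5 46.  12. ]
```

```bash
python3 -m inch '[[1,0.0003,-0.001,0,0],[1,0.0006,-0.002,0,0],[1,0.0009,-0.003,0,0],[1,0.0012,-0.004,0,0],[1,0.0012,-0.004,0,0]]'; python3 tri.py
```

```text
t: 29.42
tool_pos: [0.5017, 0.0622, 0.0827]
orientation: [-1.043, -1.449, 1.419]
force: [-5.2, 19.8, 4.6]
opening: 0.0005
t 29.43 p [0.5017 0.0622 0.0827] yaw 1.882 q [ 0.01 -0.02  1.9   0.02  1.25 -1.88] F [-5.2 19.8  4.6] op 0.0005
w 1098 [  2.  -53.9  12. ]
w 699 [-7.  53.8 12. ]
s 44 [-3.2 45.8 12. ]
```

```bash
python3 -m inch '[[1,-0.003,0.01,0,0],[1,-0.006,0.02,0.02,0],[1,-0.006,0.02,0.07,0],[1,-0.006,0.02,0.12,0],[1,-0.04,0.02,0.17,0],[1,-0.05,0.0,0.18,0],[1,-0.05,-0.02,0.18,0],[1,-0.05,-0.02,0.18,0]]'; python3 tri.py; python3 - <<'E'
from h import *
p=[0.5016,0.0241,-2.8332];c=cam("wrist");print(proj(c,stage(p,[(0,0,44),(-20,-80,12),(20,-80,12),(22,20,0),(-22,20,0),(0,-52,12),(0,52,12),(45,52,30),(67,20,25)])).round(0))
b=cv2.imread("pics/wl.png");cv2.imwrite("pics/wl2.png",cv2.resize(b[130:370,120:440],None,fx=2.5,fy=2.5))
E
```

```text
t: 30.52
tool_pos: [0.4517, 0.0413, 0.263]
orientation: [-1.045, -1.448, 1.419]
force: [-0.3, 0.2, 0.2]
opening: 0.0002
t 30.52 p [0.4517 0.0413 0.263 ] yaw 1.881 q [-0.03 -0.3   1.81  0.01  1.62 -1.91] F [-0.3  0.2  0.2] op 0.0002
w 314 [  0.5 -53.4  12. ]
w 243 [-5.9 50.6 12. ]
s 35 [  0.3 -57.5  12. ]
s 43 [-3.3 45.8 12. ]
tri [  0.5 -54.4  13.5]
tri [-3.6 49.2 15.1]
[[283. 266.]
 [359. 256.]
 [362. 229.]
 [265. 220.]
 [269. 250.]
 [334. 243.]
 [235. 243.]
 [225. 223.]
 [258. 201.]]
```

View pics/wl2.png

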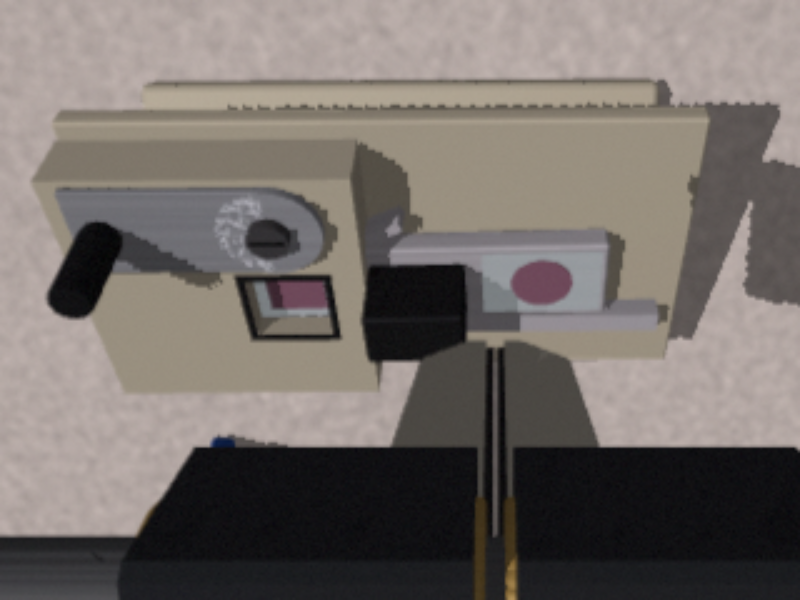

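```bash
python3 -c "
from plant import robot
print(robot.close_job())"
```

```text
the job is handed in; nothing more can be done
None
```

I handed the job in at about 30.5 s of the 66 s allowed. The dust cover is open and the carrier is back in the slot, turned end for end, with the square specimen under the port. `close_job()` reports no verdict, so what follows rests on my own checks.

**What I did:**
- I gripped the cover knob and swung the cover to about 1.45 rad.
- I pulled the carrier out and set it flat on the bench to take hold of it again. I then turned it 180° and laid it on the stage.
- The first placing went wrong: the carrier ended up sitting on the ledge. I lifted it again and set it further upslope, where it lay flat.
- I pushed it in with closed fingers until it met a hard stop at about 20 N, then backed the arm off clear of everything.

**Last checks:**
- **Cover:** the last picture shows it open with the port clear. The 1.45 rad is the angle I moved it to; I did not measure it separately.
- **Round specimen:** I measured it at x +0.5, y −54.4, z 13.5 mm in the stage frame, where exact home is 0, −52, 12. That puts the carrier about 1.5 to 2.5 mm short of home, inside the 4 mm limit, and the camera calibration is only good to about 2 mm.
- **Square specimen:** this reading disagreed somewhat, at x −3.6, y 49.2, z 15.1 mm, which is slightly over the 15 mm height limit. It was partly hidden by the port's edges, so I trusted the slot's 2 mm side play, the hard stop and the round specimen more.
- **Bystanders:** I kept the arm clear of all three, but did not re-measure their positions at the end.

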